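Dial open the red tooling lockbox

TASK

Dial the combination of the red lockbox: clockwise to the yellow mark, back anticlockwise past the white mark to the green mark, then clockwise to the white mark, pausing about a second on each mark and not overshooting yellow or green. Let go of the dial with its pointer on white. Leave the grey lockbox's dial and the green carton as they are.

Things in the scene. Friction and masses are not known exactly. Their poses are not given: they have to be found in the camera images.
- dial_grip (a point): Grip point of the dial on the RED lockbox (fixed, 150 x 130 x 70 mm high). The dial is an upright aluminium bar 46 long, 14 wide, 34 high on a round foot 52 across; pinch across the 14 mm from above. Point: on the dial's vertical axis, 106 mm above the table, 11 below the bar's top, 23 above the foot. It turns with the dial: x axis along the bar to the pointer end (red nose and stripe), z up.
- dial (a joint): Red lockbox's dial angle (rad), growing clockwise seen from above. On the black dial plate (108 mm across): pointer on the white mark (far side from robot) at 0, on yellow at +0.70 (40 degrees clockwise of white), on green at -0.70 (anticlockwise). Starts between yellow and green; light friction (0.04 N m), stays where left, stops at +-1.4.
- spare_dial_pointer (a point): Bystander: pointer end of the like dial on the GREY lockbox (same size and marks), 24 mm out from that dial's axis and 106 mm above the table. Not to be turned.
- carton_mid (a point): Bystander: centre of the loose dark green carton, 70 x 50 x 45 mm, 0.2 to 0.45 kg, standing between the two lockboxes. Not to be moved.
Mind the look-alikes: they are no part of the job. There is more than one size of the part that bears dial_grip; the job needs the smaller.

How it is judged:
By the outcome, as a careful person would: the job done as asked, in the order asked, and still so for the second after the job is handed in, with the robot touching nothing.
It also fails if it takes over 42 s, if anything falls off the work surface, if the arm or the gripper's body presses on something with over 40 N, if the wrist force passes 120 N, or if a joint passes its speed limit or range.

ROBOT

A 6-joint arm with a two-finger parallel gripper is mounted at the origin on the work surface. World frame = base frame: x ahead of the robot, y to its left, z up, the work surface at z = 0. Lengths are in mm, angles in degrees, forces in N, time in s.
With the tool pointing down it reaches from about 350 to 925 mm from the base axis. Payload 6.4 kg.
Tool frame: the origin (TCP) lies at the very end of the fingers, on their centre line; the grasp point (between the pads) lies 19 mm behind it; z points along the fingers, y is the line along which they close (so a half turn about z gives the same grasp; the last joint's range is limited). The gripper opens to 94 mm and grips with 3 to 60 N. Pads are 16 mm wide; open, the fingers measure 119 mm over their backs; the gripper's body (75 mm by 177 mm) begins 78 mm behind the grasp point.
Start: joints at [-86.58, 14.043, 89.255, -0, 76.702, -9.975], TCP at [150.593, -632.325, 205.455] pointing down, gripper open.
Joint ranges: [-179.41, 179.41], [-58.25, 129.5], [7.25, 145.43], [-54.29, 234.29], [11.92, 165.04], [-157.13, 157.13]. Speed limits (degrees/s): [147.25, 147.25, 180, 180, 180, 180].

INTERFACE

Orientations are given as a 3x3 rotation matrix whose columns are the frame's x, y, z axes.
In Python, from rig import robot gives the robot as it stands. The module is installed in compiled form; this text tells all that it offers.
- The arm moves only by the tool play_rows, never from a script. Its argument "commands" is a list of rows, each a list of 3 entries, a list of its own where there are three numbers: the gripper's target within -1 to 1 (fully open at 1, half-way at 0, shut at -1), then the shift along the tool's x, y, z in units of 0.02 m (1.0 is 0.02 m), then the turn about the tool's z in units of 4 degrees (1.0 is 4 degrees). In form: [[grip, [dx, dy, dz], yaw], ...]. A call has 1 to 10 rows; each row shifts and turns the commanded pose from where the row before left it, along the tool's axes as they then stand; what a row does not reach is not made up. A row lasts 1/12 s, in which the tool goes at most 41.7 mm and 7.16 degrees, less where a joint would pass 70% of its speed; a pose out of reach is approached as far as the arm can. A call with a number of a shift or a turn outside -1 to 1 is refused whole. A call with a gripper value outside its range is refused whole. The fingers move at their own pace and stop on an object; "grip_force" is the grip in N (left out, the last holds). Time passes only in rows, so rows that do not move let the fingers close. It gives the time, the measured TCP pose, the force, the opening and the grip force at its end, in the units of the state.
- robot.sense(): the state, without advancing time (a new reading comes with each control period).
- robot.read_camera(name): name is "scene" or "top" or "wrist"; returns the picture (480x640x3 uint8, red, green, blue); there is no depth.
- robot.camera_params(name): a dict with "mtx" (3x3 intrinsics, pixels), "view" (4x4, takes a point from world to camera coordinates). Camera axes: x right, y down, z forward; pixel columns grow to the right and rows downward; lengths in mm; the calibration is good to about 2 mm. A picture is of the moment at which its call begins: read the wrist's pose just before it. camera_params takes no time and is no camera call; for the wrist camera it gives the pose at the moment of the call.
- robot.job_done(): hands the job in; it is judged then, once.
The state is a dict: "time": time; "joints": joint angles; "joint_vel": joint speeds; "joint_efforts": joint torques, N m; "position": TCP position; "tool_rot": TCP orientation; "wrist_force": force on the tool from outside, world axes, zero at the start; "wrist_torque": the same for the moment, N m; "opening": finger opening in mm; "grip_force": force on a finger pad.
Only numpy, scipy, OpenCV 4.12 (cv2) and the standard library are available. Lean on these libraries where they do the work, as an engineer would, in place of code of your own. Each camera call takes 0.05 s, during which the arm holds its last target. There are 200 camera calls.

## Working session

There is one attempt and no reset: what is moved stays moved. The work goes in short steps, Python scripts to look and compute and a tool call to move; the robot and the scene stay as the last step left them, time stands still between calls to the robot, and variables do not carry over. Pictures are saved under pics/ and viewed, at most 10 in all, crops included, and the job is handed in when it is done.

Besides the shell and the picture viewer there is one more tool, called after "Call:" as a command line: name --argument value ..., lists and objects as JSON in quotes. play_rows: Moves the arm, as the interface text tells. Its arguments: {"type":"object","properties":{"commands":{"type":"array"},"grip_force":{"type":"number"}},"required":["commands"]}

```bash
mkdir -p pics
python3 - <<'E'
from rig import robot
import cv2,numpy as np
ims=[robot.read_camera(n) for n in("top","scene")]
for n,i in zip(("top","scene"),ims):
    cv2.imwrite(f"pics/{n}0.png",i[:,:,::-1])
    p=robot.camera_params(n);v=np.array(p["view"]);print(n,np.round(p["mtx"],1).tolist(),np.round(v,3).tolist())
s=robot.sense();print(s["time"],s["position"],s["tool_rot"],s["opening"])
E
```

```text
top [[504.5, 0.0, 322.4], [0.0, 504.5, 236.1], [0.0, 0.0, 1.0]] [[-0.026, -1.0, 0.002, 11.617], [-0.995, 0.026, -0.093, 468.357], [0.093, -0.005, -0.996, 980.102], [0.0, 0.0, 0.0, 1.0]]
scene [[522.9, 0.0, 325.4], [0.0, 522.9, 235.1], [0.0, 0.0, 1.0]] [[0.608, 0.794, -0.003, -248.515], [0.669, -0.514, -0.537, -257.58], [-0.428, 0.325, -0.844, 1231.653], [0.0, 0.0, 0.0, 1.0]]
0.1 [ 150.56476186 -631.75955712  204.45417009] [[ 9.72774919e-01  2.31751889e-01 -1.39281787e-04]
 [ 2.31751778e-01 -9.72773413e-01  1.73210263e-03]
 [ 2.65928436e-04 -1.71722480e-03 -9.99998490e-01]] 94.16022707513422
```

View pics/top0.png

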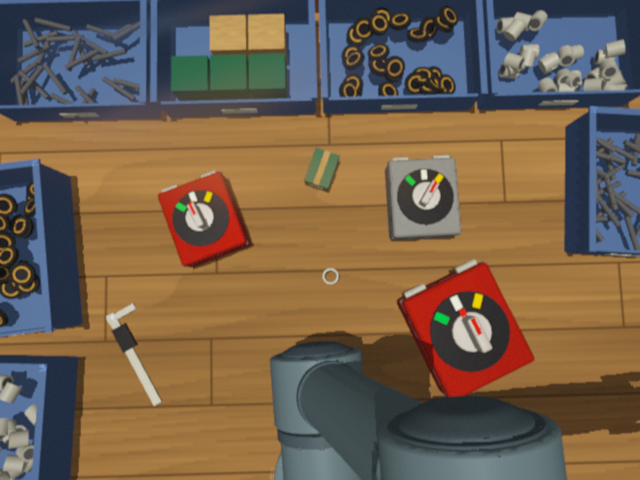

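View pics/scene0.png

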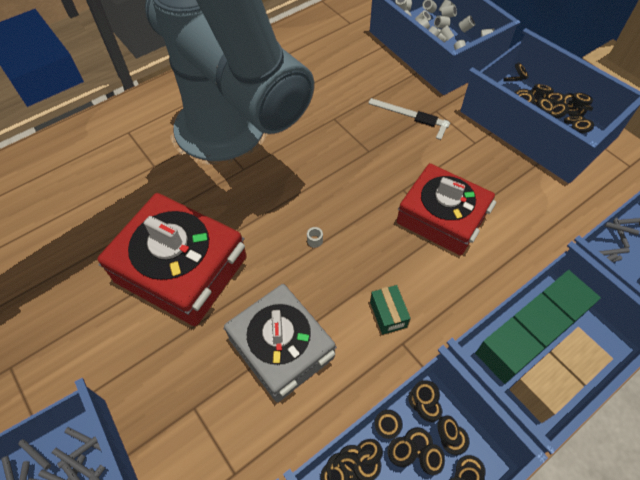

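Two red lockboxes appear in the top view: one at pixel (200,216) and one at (472,332). The left one is clearly smaller, the same size as the grey box at (424,197), and the carton at (322,170) stands between it and the grey box. So it fits the description, and I'll measure it and confirm with a crop.

```bash
cat > h.py <<'E'
from rig import robot
import cv2,numpy as np
def ray(n,px,z,P=None):
    p=P or robot.camera_params(n);V=np.array(p["view"]);K=np.array(p["mtx"])
    R=V[:3,:3];c=-R.T@V[:3,3];d=R.T@np.linalg.inv(K)@np.array([px[0],px[1],1.])
    return c+d*(z-c[2])/d[2]
def blobs(im,box,amin=6):
    x0,y0,x1,y1=box;h=cv2.cvtColor(im[y0:y1,x0:x1],cv2.COLOR_RGB2HSV);o={}
    for k,lo,hi in(("white",(0,0,225),(180,25,255)),("yellow",(20,130,150),(33,255,255)),("green",(45,120,100),(85,255,255)),("black",(0,0,0),(180,110,75)),("red",(0,150,60),(8,255,255))):
        m=cv2.inRange(h,lo,hi);n,l,st,c=cv2.connectedComponentsWithStats(m)
        o[k]=[(int(st[i,4]),c[i]+[x0,y0],(l==i)) for i in range(1,n) if st[i,4]>=amin]
    return o
E
python3 - <<'E'
from h import *
im=cv2.imread("pics/top0.png")[:,:,::-1].copy()
box=(150,160,260,275)
o=blobs(im,box)
for k in o:
    for a,c,m in o[k]:
        print(k,a,np.round(c,1),np.round(ray("top",c,72)[:2],1))
        if k in("black","red") and a>500:
            ct=max(cv2.findContours(m.astype(np.uint8),0,2)[0],key=cv2.contourArea)
            if k=="black":
                e=cv2.fitEllipse(cv2.convexHull(ct));c=np.array(e[0])+box[:2];print("plate",e[1],c,ray("top",c,72),"diam",np.linalg.norm(ray("top",c+[e[1][1],0],72)-ray("top",c,72)))
            else:
                r=cv2.minAreaRect(ct);print("box",r[1],r[2],[np.linalg.norm(ray("top",c+[q,0],70)-ray("top",c,70)) for q in r[1]])
cv2.imwrite("pics/c1.png",cv2.resize(im[160:275,150:260,::-1],None,fx=5,fy=5,interpolation=cv2.INTER_CUBIC))
E
```

```text
white 25 [192.3 196.4] [546.1 244.7]
yellow 65 [207.7 196.1] [545.7 215.5]
green 69 [180.7 206.7] [526.9 266.8]
black 15 [183.2 201.7] [536.2 262. ]
black 1039 [200.7 227.9] [485.3 229.1]
plate (45.10922622680664, 55.65370559692383) [199.79807281 221.31202698] [497.94397989 230.6623455   72.        ] diam 105.17484629552735
red 3091 [205.5 222.2] [496. 220.]
box (80.87543487548828, 71.98030090332031) 69.44395446777344 [np.float64(153.16398980975993), np.float64(136.31231300685465)]
red 24 [191.2 207.5] [524.7 246.9]
```

View pics/c1.png

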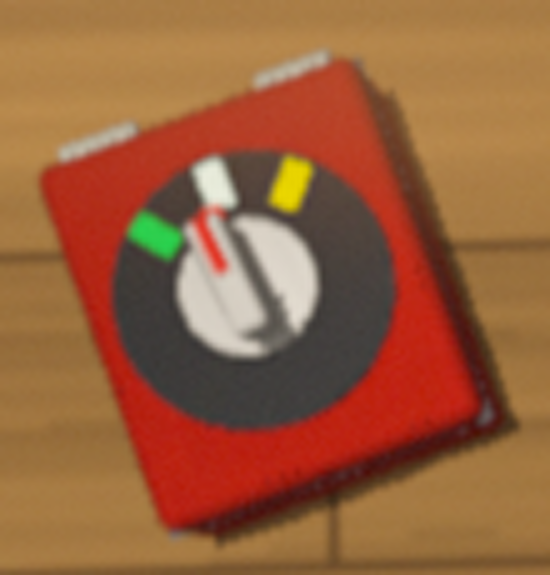

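The crop confirms it. The left red box measures about 153 x 136 mm with a plate of about 105 mm, which matches the smaller size. The dial axis is near crop (250,288), or about (503,228) mm, and the marks are at crop (155,235) green, (214,183) white and (292,184) yellow. The pointer is close to white. Next I approach at height.

Call:
play_rows --commands '[[1,[0.71,-0.99,-0.15],0],[1,[0.71,-0.99,-0.15],0],[1,[0.71,-0.99,-0.15],0],[1,[0.71,-0.99,-0.15],0],[1,[0.71,-0.99,-0.15],0],[1,[0.71,-0.99,-0.15],0],[1,[0.71,-0.99,-0.15],0],[1,[0.71,-0.99,-0.15],0],[1,[0.71,-0.99,-0.15],0],[1,[0.71,-0.99,-0.15],0]]'

```text
time: 0.93
position: [243.0, -405.4, 235.1]
tool_rot: [[0.973, 0.231, -0.0], [0.231, -0.973, 0.001], [-0.0, -0.001, -1.0]]
wrist_force: [0.3, 0.2, -0.0]
opening: 94.1
grip_force: 0.0
```

Call:
play_rows --commands '[[1,[0.71,-0.99,0],0],[1,[0.71,-0.99,0],0],[1,[0.71,-0.99,0],0],[1,[0.71,-0.99,0],0],[1,[0.71,-0.99,0],0],[1,[0.71,-0.99,0],0],[1,[0.71,-0.99,0],0],[1,[0.71,-0.99,0],0],[1,[0.71,-0.99,0],0],[1,[0.71,-0.99,0],0]]'

```text
time: 1.77
position: [335.2, -180.0, 235.1]
tool_rot: [[0.973, 0.231, -0.0], [0.231, -0.973, 0.0], [-0.0, -0.0, -1.0]]
wrist_force: [0.3, 0.3, -0.4]
opening: 94.0
grip_force: 0.0
```

Call:
play_rows --commands '[[1,[0.71,-0.99,0],0],[1,[0.71,-0.99,0],0],[1,[0.71,-0.99,0],0],[1,[0.71,-0.99,0],0],[1,[0.71,-0.99,0],0],[1,[0.71,-0.99,0],0],[1,[0.71,-0.99,0],0],[1,[0.71,-0.99,0],0],[1,[0.71,-0.99,0],0],[1,[0.71,-0.99,0],0]]'

```text
time: 2.6
position: [427.4, 45.6, 235.1]
tool_rot: [[0.973, 0.232, -0.0], [0.232, -0.973, 0.0], [-0.0, -0.0, -1.0]]
wrist_force: [-0.2, 0.6, 0.6]
opening: 93.7
grip_force: 0.0
```

Call:
play_rows --commands '[[1,[0.72,-1,0],0],[1,[0.72,-1,0],0],[1,[0.72,-1,0],0],[1,[0.72,-1,0],0],[1,[0.72,-1,0],0],[1,[0.72,-1,0],0],[1,[0.72,-1,0],0],[1,[0.72,-1,0],0],[1,[0,0,0],-0.8],[1,[0,0,0],-0.8]]'

```text
time: 3.43
position: [502.2, 227.6, 234.7]
tool_rot: [[0.939, 0.343, -0.001], [0.343, -0.939, -0.0], [-0.001, -0.0, -1.0]]
wrist_force: [0.4, -0.1, -0.2]
opening: 94.2
grip_force: 0.0
```

Run:
```python
from h import *
s=robot.sense();print(s["time"],s["position"],s["joints"])
im=robot.read_camera("wrist");p=robot.camera_params("wrist")
cv2.imwrite("pics/w1.png",im[:,:,::-1]);np.savez("w1.npz",K=p["mtx"],V=p["view"])
print(np.round(p["view"],3).tolist(),np.round(p["mtx"],1).tolist())
```

```text
3.4333 [502.18920294 227.64474163 234.66454815] [ 1.26011168e+01 -5.32914398e-01  1.02065674e+02  5.46468197e-04
  7.85532206e+01  8.25389678e+01]
[[0.344, -0.939, 0.0, 41.853], [-0.913, -0.334, 0.235, 502.596], [-0.221, -0.081, -0.972, 546.37], [0.0, 0.0, 0.0, 1.0]] [[354.4, 0.0, 318.5], [0.0, 354.4, 247.4], [0.0, 0.0, 1.0]]
```

View pics/w1.png

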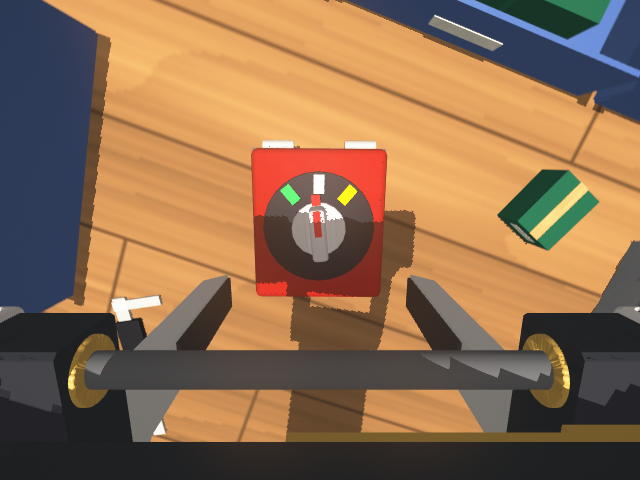

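The wrist view shows the box square below the gripper: green mark at (290,194), white (319,184), yellow (347,195), plate centre about (319,226), and the red stripe running from (315,200) to (319,237).

Run:
```python
from h import *
d=np.load("w1.npz");P={"mtx":d["K"],"view":d["V"]}
im=cv2.imread("pics/w1.png")[:,:,::-1].copy()
box=(262,172,376,282)
sub=im[172:282,262:376];h=cv2.cvtColor(sub,cv2.COLOR_RGB2HSV)
M={}
for k,lo,hi in(("white",(0,0,235),(180,30,255)),("yellow",(22,150,150),(33,255,255)),("green",(50,100,100),(85,255,255)),("red",(0,120,60),(10,255,255))):
    m=cv2.inRange(h,lo,hi);n,l,st,c=cv2.connectedComponentsWithStats(m)
    for i in range(1,n):
        if st[i,4]<15: continue
        px=c[i]+box[:2];a,b=ray("wrist",px,71,P),ray("wrist",px,117,P)
        print(k,st[i].tolist(),np.round(px,1),np.round(a[:2],1),np.round(b[:2],1))
        if k=="red":
            ys,xs=np.where(l==i);print("  fit",[np.round(v,2) for v in cv2.fitLine(np.c_[xs,ys].astype(np.float32),2,0,.01,.01).ravel()])
# grey bar outline within knob
cv2.imwrite("pics/c2.png",cv2.resize(sub[:,:,::-1],None,fx=5,fy=5,interpolation=cv2.INTER_CUBIC))
```

```text
white [52, 3, 10, 19, 190] [318.5 184. ] [545.6 244.5] [548.2 245.4]
white [59, 31, 22, 18, 182] [331.2 212. ] [524.7 223.7] [530.1 227.5]
white [37, 32, 15, 19, 93] [307.5 211.4] [517.4 245.5] [523.8 246.3]
white [58, 39, 4, 12, 34] [321.8 216.1] [517.8 230.9] [524.2 233.7]
yellow [75, 12, 21, 22, 218] [347.  194.6] [545.6 215.4] [548.2 220.3]
green [18, 12, 21, 21, 218] [289.8 194.1] [527.2 266.9] [532.3 264.9]
red [0, 0, 114, 110, 3235] [319.4 229.6] [504.6 228.5] [512.7 231.6]
  fit [np.float32(1.0), np.float32(-0.03), np.float32(57.42), np.float32(57.57)]
red [49, 22, 10, 12, 106] [315.4 199.6] [530.7 242.2] [535.3 243.5]
  fit [np.float32(0.11), np.float32(0.99), np.float32(53.41), np.float32(27.59)]
red [51, 39, 9, 27, 180] [316.9 223.7] [509.2 232.8] [516.7 235.4]
  fit [np.float32(0.09), np.float32(1.0), np.float32(54.88), np.float32(51.71)]
```

View pics/c2.png

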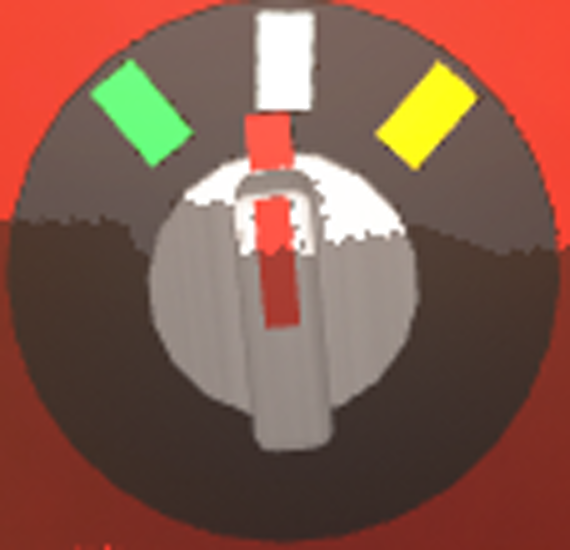

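The three marks fit a circle of R = 42.5 mm at ±40° about the axis (505.8, 230.2), and the white direction is 19.7°. The top view gives the same mark positions. The pointer is at about 23.8° world, so the dial reads about -4°. I'll align and descend.

Call:
play_rows --commands '[[0.2,[0.21,-0.06,0],0],[-0.2,[0,0,0],-0.93],[-0.2,[0,0,1],0],[-0.2,[0,0,1],0],[-0.2,[0,0,1],0],[-0.2,[0,0,1],0],[-0.2,[0,0,1],0],[-0.2,[0,0,1],0],[-0.2,[0,0,0.64],0],[-0.2,[0,0,0.6],0]]' --grip_force 15

```text
time: 4.32
position: [505.6, 228.9, 89.4]
tool_rot: [[0.917, 0.398, -0.001], [0.398, -0.917, -0.0], [-0.001, -0.0, -1.0]]
wrist_force: [-0.1, 0.3, -0.4]
opening: 38.0
grip_force: 0.0
```

Run:
```python
from h import *
im=robot.read_camera("wrist");s=robot.sense();print(s["time"],s["position"],s["opening"],s["wrist_force"])
cv2.imwrite("pics/w2.png",im[:,:,::-1])
```

```text
4.3667 [504.28262096 228.50295257  87.33712207] 37.3639173575512 [-1.545065   -0.69658228 -0.83420301]
```

View pics/w2.png

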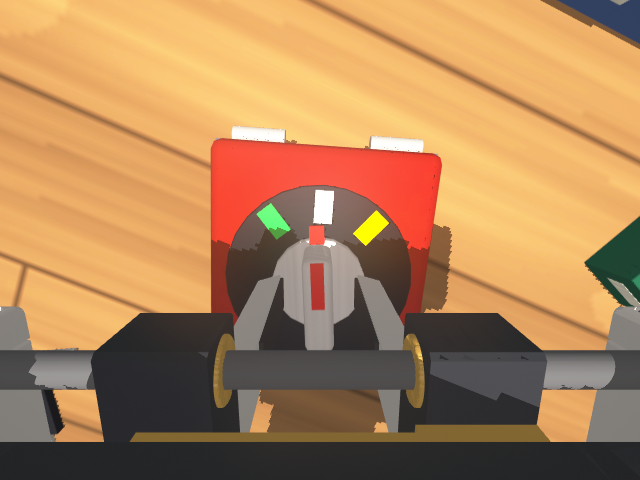

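The bar stands upright in view, centred at column 317 between the fingers (about 280 and 356), with the nose at (316,234). The alignment is good, so I close the gripper.

Call:
play_rows --commands '[[-0.5,[0,0,0],0],[-0.6,[0,0,0],0],[-0.8,[0,0,0],0],[-1,[0,0,0],0],[-1,[0,0,0],0],[-1,[0,0,0],0]]' --grip_force 15

```text
time: 4.87
position: [506.8, 229.7, 92.0]
tool_rot: [[0.917, 0.399, 0.002], [0.399, -0.917, 0.001], [0.003, -0.0, -1.0]]
wrist_force: [-1.5, 0.6, 5.1]
opening: 13.8
grip_force: 14.9
```

Call:
play_rows --commands '[[-1,[0,0,0],0.5],[-1,[0,0,0],0.8],[-1,[0,0,0],0.8],[-1,[0,0,0],0.8],[-1,[0,0,0],0.8],[-1,[0,0,0],0.8],[-1,[0,0,0],0.8],[-1,[0,0,0],0.8],[-1,[0,0,0],0.8],[-1,[0,0,0],0.8]]'

```text
time: 5.7
position: [506.8, 229.8, 92.0]
tool_rot: [[0.992, -0.129, 0.002], [-0.129, -0.992, 0.001], [0.002, -0.002, -1.0]]
wrist_force: [0.2, 2.3, 3.2]
opening: 14.1
grip_force: 14.9
```

Call:
play_rows --commands '[[-1,[0,0,0],0.8],[-1,[0,0,0],0.8],[-1,[0,0,0],0.6],[-1,[0,0,0],0.4],[-1,[0,0,0],0.2],[-1,[0,0,0],0],[-1,[0,0,0],0]]'

```text
time: 6.28
position: [506.8, 229.9, 92.0]
tool_rot: [[0.948, -0.317, 0.002], [-0.317, -0.948, 0.002], [0.002, -0.002, -1.0]]
wrist_force: [-1.1, 4.6, 5.3]
opening: 13.9
grip_force: 14.9
```

Run:
```python
from h import *
s=robot.sense();print(s["time"],s["position"],np.degrees(np.arctan2(s["tool_rot"][1][0],s["tool_rot"][0][0])),s["opening"],s["wrist_force"],s["wrist_torque"],s["joints"])
im=robot.read_camera("wrist");p=robot.camera_params("wrist")
cv2.imwrite("pics/w3.png",im[:,:,::-1]);np.savez("w3.npz",K=p["mtx"],V=p["view"])
```

```text
6.2833 [506.78237134 229.86909751  91.97109813] -18.47879808564575 13.913844043121541 [-1.14390537  4.64213868  5.27932569] [0.62258854 0.2137527  0.04419895] [1.26921256e+01 9.13498967e+00 1.07715655e+02 7.02501227e-02
 6.30101305e+01 1.21139023e+02]
```

View pics/w3.png

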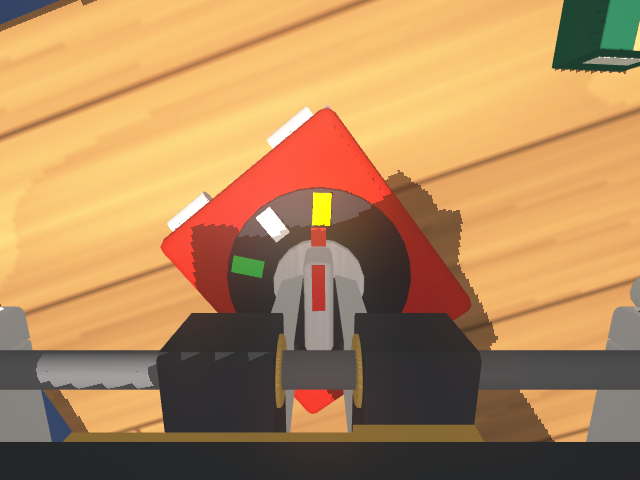

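The pointer's nose is at (318,236) and yellow is at (321,208), so it is about 1.9° short. I nudge it on and pause a second.

Call:
play_rows --commands '[[-1,[0,0,0],0.2],[-1,[0,0,0],0.2],[-1,[0,0,0],0],[-1,[0,0,0],0],[-1,[0,0,0],0],[-1,[0,0,0],0],[-1,[0,0,0],0],[-1,[0,0,0],0],[-1,[0,0,0],0],[-1,[0,0,0],0]]'

```text
time: 7.17
position: [506.8, 229.9, 92.0]
tool_rot: [[0.939, -0.343, 0.002], [-0.343, -0.939, 0.002], [0.001, -0.002, -1.0]]
wrist_force: [-0.6, 3.4, 5.0]
opening: 14.3
grip_force: 14.9
```

Call:
play_rows --commands '[[-1,[0,0,0],0],[-1,[0,0,0],0],[-1,[0,0,0],0],[-1,[0,0,0],0],[-1,[0,0,0],0]]'

```text
time: 7.58
position: [506.8, 229.9, 92.0]
tool_rot: [[0.939, -0.343, 0.002], [-0.343, -0.939, 0.002], [0.001, -0.002, -1.0]]
wrist_force: [-0.6, 3.4, 6.1]
opening: 13.9
grip_force: 14.9
```

Call:
play_rows --commands '[[-1,[0,0,0],-0.5],[-1,[0,0,0],-0.8],[-1,[0,0,0],-0.8],[-1,[0,0,0],-0.8],[-1,[0,0,0],-0.8],[-1,[0,0,0],-0.8],[-1,[0,0,0],-0.8],[-1,[0,0,0],-0.8],[-1,[0,0,0],-0.8],[-1,[0,0,0],-0.8]]'

```text
time: 8.42
position: [506.8, 229.7, 92.0]
tool_rot: [[0.982, 0.189, 0.002], [0.189, -0.982, 0.001], [0.002, -0.001, -1.0]]
wrist_force: [-0.6, 2.5, 5.2]
opening: 14.0
grip_force: 15.0
```

Call:
play_rows --commands '[[-1,[0,0,0],-0.8],[-1,[0,0,0],-0.8],[-1,[0,0,0],-0.8],[-1,[0,0,0],-0.8],[-1,[0,0,0],-0.8],[-1,[0,0,0],-0.8],[-1,[0,0,0],-0.8],[-1,[0,0,0],-0.8],[-1,[0,0,0],-0.8],[-1,[0,0,0],-0.8]]'

```text
time: 9.25
position: [506.9, 229.6, 92.0]
tool_rot: [[0.733, 0.68, 0.002], [0.68, -0.733, 0.001], [0.002, 0.001, -1.0]]
wrist_force: [-1.0, 2.3, 5.6]
opening: 13.9
grip_force: 15.0
```

Call:
play_rows --commands '[[-1,[0,0,0],-0.8],[-1,[0,0,0],-0.8],[-1,[0,0,0],-0.8],[-1,[0,0,0],-0.7],[-1,[0,0,0],-0.5],[-1,[0,0,0],-0.2],[-1,[0,0,0],0],[-1,[0,0,0],0]]'

```text
time: 9.92
position: [506.9, 229.5, 92.0]
tool_rot: [[0.531, 0.847, 0.002], [0.847, -0.531, 0.001], [0.002, 0.001, -1.0]]
wrist_force: [0.3, 1.9, 6.3]
opening: 14.1
grip_force: 15.0
```

Run:
```python
from h import *
s=robot.sense();print(s["time"],s["position"],np.degrees(np.arctan2(s["tool_rot"][1][0],s["tool_rot"][0][0])),s["opening"],s["wrist_force"],s["wrist_torque"],s["joints"])
im=robot.read_camera("wrist")
cv2.imwrite("pics/w4.png",im[:,:,::-1])
```

```text
9.9167 [506.93691666 229.52575225  91.95822439] 57.92532470428098 14.109201362866756 [0.3070877 1.8569418 6.2728753] [0.36479395 0.0445184  0.00325751] [1.26723848e+01 9.13721691e+00 1.07714653e+02 2.86580730e-02
 6.30033320e+01 4.47341723e+01]
```

View pics/w4.png

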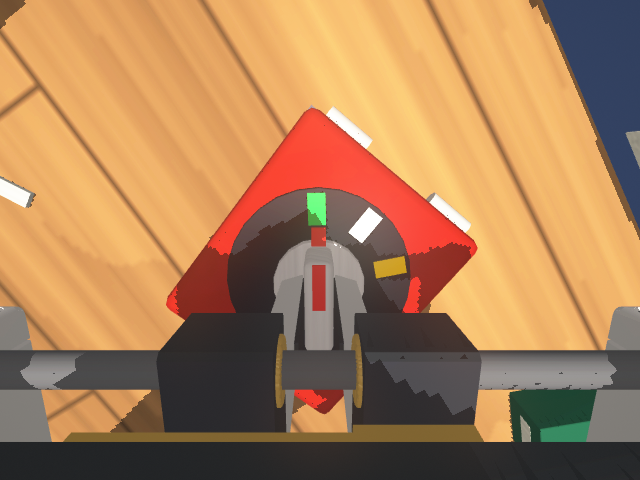

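The pointer's nose is at (318,236) and green is at (316,208), so it is again about 1.9° short. I nudge it on, pause, then turn clockwise to white.

Call:
play_rows --commands '[[-1,[0,0,0],-0.2],[-1,[0,0,0],-0.2],[-1,[0,0,0],0],[-1,[0,0,0],0],[-1,[0,0,0],0],[-1,[0,0,0],0],[-1,[0,0,0],0],[-1,[0,0,0],0],[-1,[0,0,0],0],[-1,[0,0,0],0]]'

```text
time: 10.8
position: [507.0, 229.5, 92.0]
tool_rot: [[0.507, 0.862, 0.002], [0.862, -0.507, 0.001], [0.002, 0.002, -1.0]]
wrist_force: [-1.0, 2.0, 5.3]
opening: 14.1
grip_force: 15.0
```

Call:
play_rows --commands '[[-1,[0,0,0],0],[-1,[0,0,0],0],[-1,[0,0,0],0],[-1,[0,0,0],0],[-1,[0,0,0],0]]'

```text
time: 11.22
position: [507.0, 229.5, 91.9]
tool_rot: [[0.507, 0.862, 0.002], [0.862, -0.507, 0.001], [0.002, 0.002, -1.0]]
wrist_force: [0.8, 1.7, 5.7]
opening: 13.8
grip_force: 15.0
```

Call:
play_rows --commands '[[-1,[0,0,0],0.5],[-1,[0,0,0],0.8],[-1,[0,0,0],0.8],[-1,[0,0,0],0.8],[-1,[0,0,0],0.8],[-1,[0,0,0],0.8],[-1,[0,0,0],0.8],[-1,[0,0,0],0.8],[-1,[0,0,0],0.8],[-1,[0,0,0],0.8]]'

```text
time: 12.05
position: [506.8, 229.6, 92.0]
tool_rot: [[0.878, 0.478, 0.002], [0.478, -0.878, 0.001], [0.002, 0.0, -1.0]]
wrist_force: [-0.4, 2.4, 6.6]
opening: 14.1
grip_force: 15.0
```

Call:
play_rows --commands '[[-1,[0,0,0],0.8],[-1,[0,0,0],0.7],[-1,[0,0,0],0.4],[-1,[0,0,0],0.2],[-1,[0,0,0],0],[-1,[0,0,0],0]]'

```text
time: 12.55
position: [506.8, 229.7, 92.0]
tool_rot: [[0.938, 0.347, 0.002], [0.347, -0.938, 0.001], [0.002, -0.0, -1.0]]
wrist_force: [-0.8, 3.1, 5.5]
opening: 14.0
grip_force: 15.0
```

Run:
```python
from h import *
s=robot.sense();print(s["time"],s["position"],np.degrees(np.arctan2(s["tool_rot"][1][0],s["tool_rot"][0][0])),s["opening"],s["wrist_force"],s["wrist_torque"])
im=robot.read_camera("wrist")
cv2.imwrite("pics/w5.png",im[:,:,::-1])
```

```text
12.55 [506.82840215 229.68676468  91.97828144] 20.320241303563282 13.9763753772169 [-0.81902209  3.07341364  5.45427678] [5.28538061e-01 1.71132061e-01 3.50494396e-04]
```

View pics/w5.png

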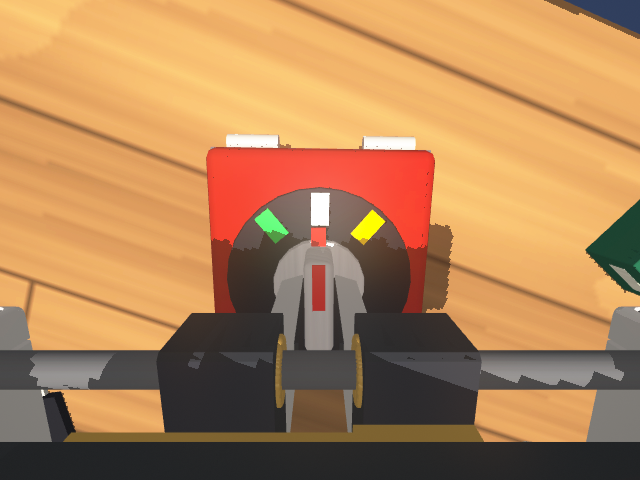

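The nose is at (318,236) and white is at (319.5,209), about 0.6° short. I make a final nudge, pause, release and retreat straight up.

Call:
play_rows --commands '[[-1,[0,0,0],0.15],[-1,[0,0,0],0],[-1,[0,0,0],0],[-1,[0,0,0],0],[-1,[0,0,0],0],[-1,[0,0,0],0],[-1,[0,0,0],0],[-1,[0,0,0],0],[-1,[0,0,0],0],[-1,[0,0,0],0]]'

```text
time: 13.43
position: [506.9, 229.7, 92.0]
tool_rot: [[0.941, 0.338, 0.002], [0.338, -0.941, 0.001], [0.003, -0.0, -1.0]]
wrist_force: [-1.4, 2.8, 5.4]
opening: 13.9
grip_force: 15.0
```

Call:
play_rows --commands '[[-1,[0,0,0],0],[-1,[0,0,0],0],[-1,[0,0,0],0],[-1,[0,0,0],0],[-0.5,[0,0,0],0],[-0.3,[0,0,0],0],[-0.2,[0,0,0],0],[-0.2,[0,0,0],0],[-0.2,[0,0,0],0],[-0.2,[0,0,0],0]]'

```text
time: 14.27
position: [505.8, 228.9, 90.4]
tool_rot: [[0.941, 0.337, -0.0], [0.337, -0.941, -0.0], [-0.0, 0.0, -1.0]]
wrist_force: [-0.2, -0.7, -0.7]
opening: 37.6
grip_force: 0.0
```

Call:
play_rows --commands '[[-0.2,[0,0,-0.5],0],[-0.2,[0,0,-0.8],0],[-0.2,[0,0,-0.8],0],[-0.2,[0,0,-0.8],0],[-0.2,[0,0,-0.8],0],[-0.2,[0,0,-0.8],0],[-0.2,[0,0,-0.8],0],[-0.2,[0,0,-0.5],0],[-0.2,[0,0,0],0],[-0.2,[0,0,0],0]]'

```text
time: 15.1
position: [506.1, 229.1, 207.2]
tool_rot: [[0.941, 0.337, 0.001], [0.337, -0.941, 0.0], [0.001, 0.0, -1.0]]
wrist_force: [0.7, 0.2, 0.2]
opening: 38.0
grip_force: 0.0
```

Run:
```python
from h import *
s=robot.sense();print(s["time"],s["position"],s["opening"],s["wrist_force"])
im=robot.read_camera("wrist")
cv2.imwrite("pics/w6.png",im[:,:,::-1])
```

```text
15.1 [506.14144771 229.1484486  207.18621976] 37.996853031846705 [0.70798356 0.20495014 0.21852243]
```

View pics/w6.png

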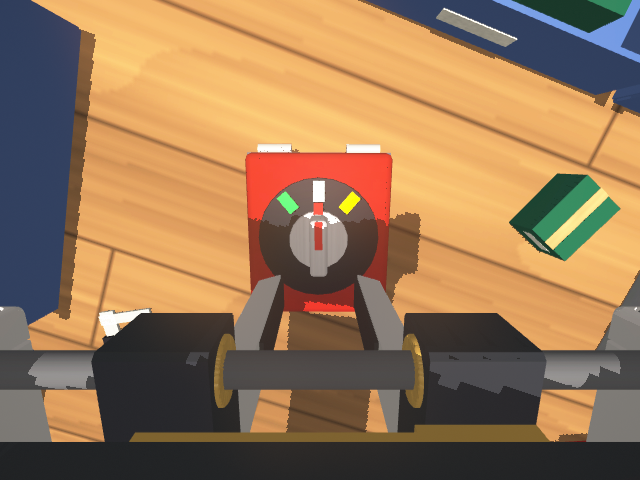

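The pointer's nose at (318,209) lines up with white at (319,191). The gripper is clear above and touching nothing, and the carton stands undisturbed at (565,217). I hand the job in.

```bash
python3 -c "
from rig import robot
print(robot.job_done())"
```

```text
the job is handed in; nothing more can be done
None
```

I dialled the small red lockbox yellow, then green, then white, pausing a second or more on each and stopping about 0.3° short of yellow and green; I let go with the pointer on white and handed in at about 15 s, without touching the grey dial or the carton.

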